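# Put the spice jars back in the caddy

## Robot

A 6-joint arm with a two-finger parallel gripper is mounted at the origin on the work surface. World frame = base frame: x ahead of the robot, y to its left, z up, the work surface at z = 0. Lengths are in mm, angles in rad, forces in N, time in s.
With the tool pointing down it reaches from about 275 to 850 mm from the base axis. Payload 19 kg.
Tool frame: the origin (TCP) lies at the very end of the fingers, on their centre line; the grasp point (between the pads) lies robot.grasp_offset behind it (robot.grasp_offset is the distance from the TCP to the grasp point, in mm); z points along the fingers, y is the line along which they close (so a half turn about z gives the same grasp; the last joint's range is limited). The gripper opens to 85 mm and grips with 20 to 120 N. Pads are 22 mm wide; open, the fingers measure 114 mm over their backs; the gripper's body (76 mm by 85 mm) begins 54 mm behind the grasp point. The pads swing forward as they close: fully open they stand 13 mm farther back than shut.
Start: joints at [-1.278, 0.15, 1.437, -0, 1.554, -0.134], TCP at [237.998, -523.4, 231.267] pointing down, gripper open.
Joint ranges: [-2.8, 2.8], [-0.68, 2.1], [0.12, 2.68], [-1.39, 4.53], [0.16, 2.79], [-2.81, 2.81]. Speed limits (rad/s): [1.89, 1.89, 2.22, 3.01, 3.01, 3.01].

## Interface

Orientations are given as [roll, pitch, yaw] about the fixed x, y, z axes, in that order (R = Rz(yaw) Ry(pitch) Rx(roll)).
In Python, from workcell import robot gives the robot as it stands.
- The arm moves only by the shell command python3 -m inch 'ROWS' [FORCE]. ROWS is JSON, a list of rows, each a list of 3 entries, a list of its own where there are three numbers: the shift along the world's x, y, z in mm, then the turn about the world's z in degrees, then the opening, from -1 (shut) to 1 (fully open), so that 0 is half open. In form: [[[x, y, z], twist, jaw], ...]. A call has 1 to 10 rows; each row is the pose to reach, as a shift and turn from the pose commanded when the call began; what a row does not reach only later rows make up. A row lasts 1/8 s, in which the tool goes at most 62.5 mm and 10.7 degrees, less where a joint would pass 70% of its speed; a pose out of reach is approached as far as the arm can. A call with a gripper value outside its range is refused whole. The fingers move at their own pace and stop on an object; FORCE is the grip in N (left out, the last holds). Time passes only in rows, so rows that repeat a pose let the fingers close. It gives the time, the measured TCP pose, the force, the opening and the grip force at its end, in the units of the state.
- robot.sense(): the state, without advancing time (a new reading comes with each control period).
- robot.grab_frame(name): name is "scene" or "top" or "wrist"; returns a dict with "pixels" (400x640x3 uint8, red, green, blue), "intrinsics" (3x3 intrinsics, pixels), "R" (3x3) and "t" (3): a world point X has camera coordinates R X + t. Camera axes: x right, y down, z forward; pixel columns grow to the right and rows downward; lengths in mm; the calibration is good to about 2 mm. A picture is of the moment at which its call begins. There is no depth.
- robot.job_done(): hands the job in; it is judged then, once.
The state is a dict: "time": time; "joint_positions": joint angles; "qvel": joint speeds; "tau": joint torques, N m; "position": TCP position; "tcp_rot": TCP orientation; "contact_force": force on the tool from outside, world axes, zero at the start; "moment": the same for the moment, N m; "gripper_width": opening from 0.0 (shut) to 1.0 (fully open); "grip_force": force on a finger pad.
Only numpy, scipy, OpenCV 4.12 (cv2) and the standard library are available. Lean on these libraries where they do the work, as an engineer would, in place of code of your own. Each camera call takes 0.05 s, during which the arm holds its last target. There are 200 camera calls.

## Task

Tidy the four amber glass spice jars into the oak caddy: stand each one upright in the well whose liner has the same colour as its lid, and set it down gently rather than dropping it. The two white vitamin tubs, whose red and blue lids have a white spot, do not belong there: leave them standing where they are.

Things in the scene. Friction and masses are not known exactly. Their poses are not given: they have to be found in the camera images.
- jar_red: Spice jar: upright cylinder of brown amber glass with a plain all-red screw lid; 46 mm diameter with straight sides, 90 mm tall (the top 21 mm is the lid), about 160 g. Loose. Origin at the centre of its underside, z up.
- jar_yellow: Spice jar: upright cylinder of brown amber glass with a plain all-yellow screw lid; 46 mm diameter with straight sides, 90 mm tall (the top 21 mm is the lid), about 160 g. Loose. Origin at the centre of its underside, z up.
- jar_green: Spice jar: upright cylinder of brown amber glass with a plain all-green screw lid; 46 mm diameter with straight sides, 90 mm tall (the top 21 mm is the lid), about 160 g. Loose. Origin at the centre of its underside, z up.
- jar_blue: Spice jar: upright cylinder of brown amber glass with a plain all-blue screw lid; 46 mm diameter with straight sides, 90 mm tall (the top 21 mm is the lid), about 160 g. Loose. Origin at the centre of its underside, z up.
- liner_red: Red square liner, 62 x 62 x 3 mm, fixed in the middle of the floor of one well of the fixed oak caddy: the red jar's well. Origin: centre of its underside, 8 mm above the worktop; z up, x and y along the caddy walls. Caddy: 172 mm square, 36 mm tall, 2 x 2 square wells 66 mm wide at 82 mm pitch; 16 mm partitions and 12 mm outer walls end 25 mm above the liner's top.
- liner_yellow: Yellow square liner, 62 x 62 x 3 mm, fixed in the middle of the floor of one well of the fixed oak caddy: the yellow jar's well. Origin: centre of its underside, 8 mm above the worktop; z up, x and y along the caddy walls. Caddy: 172 mm square, 36 mm tall, 2 x 2 square wells 66 mm wide at 82 mm pitch; 16 mm partitions and 12 mm outer walls end 25 mm above the liner's top.
- liner_green: Green square liner, 62 x 62 x 3 mm, fixed in the middle of the floor of one well of the fixed oak caddy: the green jar's well. Origin: centre of its underside, 8 mm above the worktop; z up, x and y along the caddy walls. Caddy: 172 mm square, 36 mm tall, 2 x 2 square wells 66 mm wide at 82 mm pitch; 16 mm partitions and 12 mm outer walls end 25 mm above the liner's top.
- liner_blue: Blue square liner, 62 x 62 x 3 mm, fixed in the middle of the floor of one well of the fixed oak caddy: the blue jar's well. Origin: centre of its underside, 8 mm above the worktop; z up, x and y along the caddy walls. Caddy: 172 mm square, 36 mm tall, 2 x 2 square wells 66 mm wide at 82 mm pitch; 16 mm partitions and 12 mm outer walls end 25 mm above the liner's top.
- tub_red: Vitamin tub, does not belong in the caddy: upright cylinder of white plastic, 46 mm diameter, 70 mm tall, about 100 g, with a red lid that has a white round spot 29 mm across in the middle of its top. Loose. Origin at the centre of its underside, z up.
- tub_blue: Vitamin tub, does not belong in the caddy: upright cylinder of white plastic, 46 mm diameter, 70 mm tall, about 100 g, with a blue lid that has a white round spot 29 mm across in the middle of its top. Loose. Origin at the centre of its underside, z up.
Things that resemble listed ones, but are neither listed nor needed, are in the scene too. Leave any pink or purple look-alike of the jar_green alone.

How it is judged (in metres and radians):
At the end, for the whole second after the job is handed in: Each of the four jars stands upright (within 0.1 rad) on the liner of its lid's colour, its centre within 16 mm of the liner's centre (anywhere in that well), its underside within 5 mm of the liner's top, at rest and released; both tubs stand upright within 20 mm of where they began (horizontal distance between jar_red and liner_red below 0.016 m and z of jar_red in the frame of liner_red between 0 and 0.008 m and angle between each of jar_red, jar_yellow, jar_green, jar_blue, tub_red, tub_blue's own z axis and vertical below 0.1 rad and linear speed of each of jar_red, jar_yellow, jar_green, jar_blue, tub_red, tub_blue below 0.02 m/s and horizontal distance between jar_yellow and liner_yellow below 0.016 m and z of jar_yellow in the frame of liner_yellow between 0 and 0.008 m and horizontal distance between jar_green and liner_green below 0.016 m and z of jar_green in the frame of liner_green between 0 and 0.008 m and horizontal distance between jar_blue and liner_blue below 0.016 m and z of jar_blue in the frame of liner_blue between 0 and 0.008 m and distance of each of tub_red, tub_blue from where it was at the start of the episode below 0.02 m); the robot touches nothing.
It fails at once if a jar is dropped: it falls freely (no finger on it) faster than 0.65 m/s, that is from more than about 20 mm ((contact force between jar_red and the fingers below 0.05 N and linear speed of jar_red above 0.65 m/s) or (contact force between jar_yellow and the fingers below 0.05 N and linear speed of jar_yellow above 0.65 m/s) or (contact force between jar_green and the fingers below 0.05 N and linear speed of jar_green above 0.65 m/s) or (contact force between jar_blue and the fingers below 0.05 N and linear speed of jar_blue above 0.65 m/s)).
It fails at once if the red-lidded vitamin tub is moved more than 20 mm from its place or tipped (distance of tub_red from where it was at the start of the episode above 0.02 m or angle between tub_red's own z axis and vertical above 0.25 rad).
It fails at once if the blue-lidded vitamin tub is moved more than 20 mm from its place or tipped (distance of tub_blue from where it was at the start of the episode above 0.02 m or angle between tub_blue's own z axis and vertical above 0.25 rad).
It also fails if it takes over 120 s, if anything falls off the work surface, if the arm or the gripper's body presses on something with over 40 N, if the wrist force passes 120 N, or if a joint passes its speed limit or range.

## Working session

There is one attempt and no reset: what is moved stays moved. The work goes in short steps, Python scripts to look and compute and a shell command to move; the robot and the scene stay as the last step left them, time stands still between calls to the robot, and variables do not carry over. Pictures are saved under pics/ and viewed, at most 14 in all, crops included, and the job is handed in when it is done.

```bash
mkdir -p pics; ls
python3 - <<'E'
from workcell import robot
import cv2
print(robot.sense(), robot.grasp_offset)
for n in("top","scene"):
    f=robot.grab_frame(n); cv2.imwrite(f"pics/{n}0.png",f["pixels"][:,:,::-1]); print(n,f["intrinsics"],f["R"],f["t"])
E
```

```text
pics
{'time': 0.0, 'joint_positions': array([-1.27798402e+00,  1.50948558e-01,  1.43801740e+00, -3.17526204e-05,
        1.55377342e+00, -1.33975200e-01]), 'qvel': array([ 1.12653238e-03,  3.81813212e-04, -8.55167446e-04,  5.09014978e-04,
        6.33966333e-05,  1.93798037e-04]), 'tau': array([-7.88957932e-04, -7.13050818e+01, -5.70869100e+01, -3.36926587e-04,
        8.95101781e-03,  3.43371539e-05]), 'position': array([ 237.93667457, -523.19925937,  230.70356532]), 'tcp_rot': array([-3.14045196e+00, -1.21710680e-04,  4.26787992e-01]), 'contact_force': array([0.81191184, 0.42995682, 0.25015206]), 'moment': array([ 0.02128466, -0.04406118, -0.00956346]), 'grip_force': 0.0, 'gripper_width': 1.0009093759540164} 18.700000000000003
top [[368.97005324   0.         324.10669829]
 [  0.         368.97005324 203.47903665]
 [  0.           0.           1.        ]] [[ 0.02908023 -0.99950481 -0.0120202 ]
 [-0.99170237 -0.02734257 -0.12561368]
 [ 0.12522281  0.01557333 -0.99200641]] [ -5.38392238 551.69581017 892.15504974]
scene [[375.89035495   0.         316.29538872]
 [  0.         375.89035495 199.71981046]
 [  0.           0.           1.        ]] [[-0.16460773  0.98633942 -0.00623175]
 [ 0.57949402  0.09159387 -0.80981309]
 [-0.79817979 -0.13691276 -0.58665485]] [  99.98315317 -299.81337116 1331.49300623]
```

View pics/top0.png

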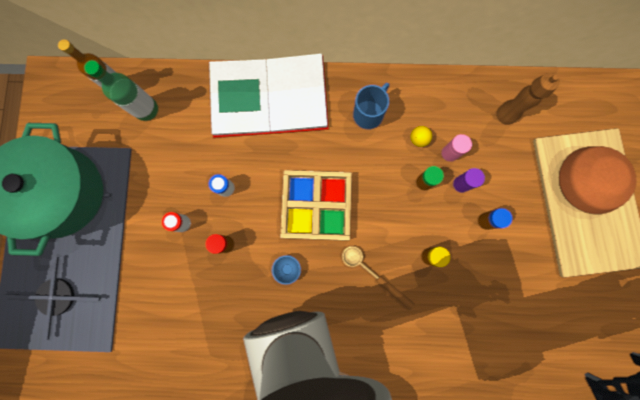

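View pics/scene0.png

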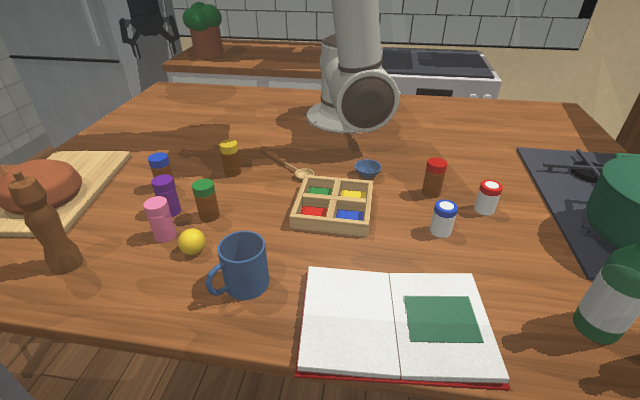

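Top view, pixel positions by description:
- Red: jar (216,243) plain. The red tub at (173,222) has a white spot.
- Blue: jar (502,217) plain. The blue tub at (219,184) has a spot; the bowl (286,269) and mug (371,105) are also blue.
- Green: jar (433,177). Look-alikes are pink (461,147) and purple (475,180); the bottle is at (92,68).
- Yellow: jar (440,257). The lemon is at (422,136).

The caddy is around (316,205), with liners blue (302,189), red (334,190), yellow (300,221) and green (333,222).

```bash
cat > h.py <<'E'
import numpy as np, cv2
from workcell import robot
def ray(f,uv,z):
    C=-f["R"].T@f["t"]; d=f["R"].T@np.linalg.inv(f["intrinsics"])@[*uv,1]
    return (C+d*(z-C[2])/d[2])[:2]
def proj(f,X):
    p=f["intrinsics"]@(f["R"]@np.array(X,float)+f["t"]); return p[:2]/p[2]
HUE=dict(red=0,yellow=27,green=65,blue=112)
def mask(f,c):
    h=cv2.cvtColor(f["pixels"],cv2.COLOR_RGB2HSV).astype(int)
    d=abs((h[...,0]-HUE[c]+90)%180-90)
    return ((d<(6 if c=="red" else 10 if c!="green" else 16))&(h[...,1]>(190 if c in("red","yellow") else 140))&(h[...,2]>70)).astype(np.uint8)
def blob(f,c,uv):
    n,l,s,ce=cv2.connectedComponentsWithStats(mask(f,c))
    k=[i for i in range(1,n) if s[i,4]>25]
    i=min(k,key=lambda i:np.hypot(*(ce[i]-uv)))
    return l==i,ce[i],s[i]
E
python3 - <<'E'
from h import *
T=robot.grab_frame("top");S=robot.grab_frame("scene")
print("cam",-T["R"].T@T["t"])
J=dict(red=((216,243),(436,165)),yellow=((440,257),(230,147)),green=((433,177),(204,187)),blue=((502,217),(159,159)))
L=dict(red=(334,190),yellow=(300,221),green=(333,222),blue=(302,189))
for c,(a,b) in J.items():
    m,ce,s=blob(T,c,a); m2,ce2,s2=blob(S,c,b)
    v=T["pixels"].max(2)[m]; th=cv2.threshold(v.reshape(-1,1),0,255,cv2.THRESH_OTSU)[0]
    ys,xs=np.where(m&(T["pixels"].max(2)>th))
    print(c,s,ce.round(1),"all@82",ray(T,ce,82).round(1),"bright@90",len(xs),ray(T,(xs.mean(),ys.mean()),90).round(1),"scene@80",s2,ray(S,ce2,80).round(1))
    m,ce,s=blob(T,c,L[c]); print("  liner",s,ray(T,ce,11).round(1))
for n,uv in(("tubr",(173,222)),("tubb",(219,184))): print(n,ray(T,uv,70))
for n,uv,z in(("pink",(461,147),90),("purple",(475,180),90),("lemon",(422,136),30),("spoon",(353,256),5),("bowl",(286,269),30),("mug",(371,105),80),("caddyL",(282,170),36),("caddyR",(351,172),36),("caddyBL",(281,239),36)): print(n,ray(T,uv,z).round())
a=cv2.resize(T["pixels"][125:275,160:250],None,fx=4,fy=4);b=cv2.resize(T["pixels"][125:275,410:520],None,fx=4,fy=4)
cv2.imwrite("pics/crop1.png",np.hstack([a,b])[:,:,::-1])
E
```

```text
cam [435.55644154  -4.19030385 954.2593536 ]
red [206 234  21  19 315] [215.8 243.3] all@82 [443.9 262.3] bright@90 289 [443.9 261.6] scene@80 [428 158  13   9  48] [429.4 258.1]
  liner [321 179  24  23 513] [590.5 -11. ]Traceback (most recent call last):
  File "<stdin>", line 7, in <module>
  File "h.py", line 16, in blob
    i=min(k,key=lambda i:np.hypot(*(ce[i]-uv)))
ValueError: min() iterable argument is empty
```

```bash
sed -i 's/yellow=27/yellow=26/; s/190 if c in("red","yellow") else 140/170 if c in("red","yellow") else 120/' h.py
cat > m.py <<'E'
from h import *
T=robot.grab_frame("top");S=robot.grab_frame("scene")
J=dict(red=((216,243),(436,165)),yellow=((440,257),(230,147)),green=((433,177),(204,187)),blue=((502,217),(159,159)))
L=dict(red=(334,190),yellow=(300,221),green=(333,222),blue=(302,189))
for f,k in((T,0),(S,1)):
    h=cv2.cvtColor(f["pixels"],cv2.COLOR_RGB2HSV); print([(c,h[J[c][k][::-1]]) for c in J])
a=cv2.resize(T["pixels"][125:275,160:250],None,fx=4,fy=4);b=cv2.resize(T["pixels"][125:275,410:520],None,fx=4,fy=4)
cv2.imwrite("pics/crop1.png",np.hstack([a,b])[:,:,::-1])
for n,uv in(("tubr",(173,222)),("tubb",(219,184))): print(n,ray(T,uv,70))
for n,uv,z in(("pink",(461,147),90),("purple",(475,180),90),("lemon",(422,136),30),("spoon",(353,256),5),("bowl",(286,269),30),("mug",(371,105),80),("caddyL",(282,170),36),("caddyR",(351,172),36),("caddyBL",(281,239),36)): print(n,ray(T,uv,z).round())
for c,(a,b) in J.items():
  for f,n,uv,z in((T,"top",a,90),(S,"scene",b,80),(T,"liner",L[c],11)):
    try:
        m,ce,s=blob(f,c,uv); print(c,n,s,ce.round(1),ray(f,ce,z).round(1))
        if n=="top":
            v=f["pixels"].max(2); th=cv2.threshold(v[m].reshape(-1,1),0,255,cv2.THRESH_OTSU)[0]
            ys,xs=np.where(m&(v>th)); print("   bright",len(xs),ray(f,(xs.mean(),ys.mean()),90).round(1))
    except ValueError: print(c,n,"none")
E
python3 m.py
```

```text
[('red', array([  2, 225, 240], dtype=uint8)), ('yellow', array([ 27, 255, 244], dtype=uint8)), ('green', array([ 70, 220, 176], dtype=uint8)), ('blue', array([107, 225, 228], dtype=uint8))]
[('red', array([  2, 190, 203], dtype=uint8)), ('yellow', array([ 23, 169, 161], dtype=uint8)), ('green', array([ 64, 130, 153], dtype=uint8)), ('blue', array([112, 169, 201], dtype=uint8))]
tubr [492.1104306 372.816427 ]
tubb [588.00771307 267.53126604]
pink [ 690. -315.]
purple [ 611. -346.]
lemon [ 734. -237.]
spoon [423. -67.]
bowl [386. 100.]
mug [794. -99.]
caddyL [634. 120.]
caddyR [634. -56.]
caddyBL [460. 115.]
red top [206 234  21  20 315] [215.7 243.4] [443.6 260. ]
   bright 291 [443.7 261.6]
red scene [428 157  20  17 255] [436.9 164.9] [444.5 264.1]
red liner [321 179  24  23 516] [332.9 190.1] [590.3 -11.2]
yellow top [425 246  26  22 433] [438.5 256.5] [ 428.4 -258.5]
   bright 220 [ 432.9 -257.3]
yellow scene [220 140  17  10 100] [228.8 144.3] [ 420.3 -263.2]
yellow liner [287 208  26  26 595] [299.4 220.5] [508.9  72.7]
green top [423 166  21  20 310] [432.8 175.6] [ 618.5 -246.7]
   bright 271 [ 620.1 -248.6]
green scene [192 179  21  11 164] [202.1 184.3] [ 610.8 -255.1]
green liner [320 210  24  24 547] [331.4 221.7] [508.1  -9.5]
blue top [489 209  23  19 345] [500.3 217.9] [ 522.  -403.1]
   bright 293 [ 522.6 -406.2]
blue scene [148 153  21  15 207] [158.7 159. ] [ 520.7 -407. ]
blue liner [289 178  24  23 506] [301.1 188.8] [591.2  71.3]
```

View pics/crop1.png

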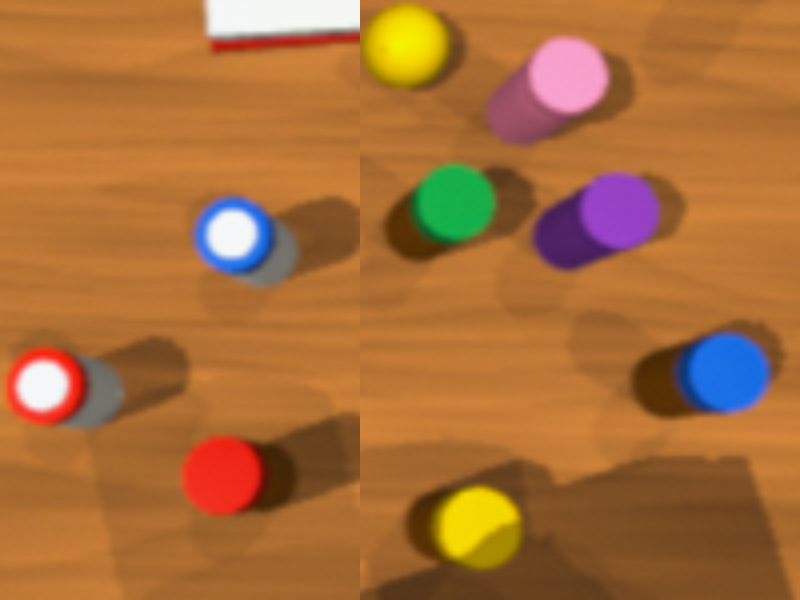

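The crop confirms the plain-lidded jars; tubs have white spots, and pink and purple stand clear of the green jar. I'll do blue first, with the finger line diagonal (yaw 45°).

```bash
python3 -m inch '[[[50,20,0],10,1],[[100,42,0],20.5,1],[[150,63,-10],20.5,1],[[200,84,-20],20.5,1],[[250,105,-30],20.5,1],[[284,119,-31],20.5,1],[[284,119,-31],20.5,1],[[284,119,-31],20.5,1]]' 45
python3 - <<'E'
from h import *
f=robot.grab_frame("wrist");cv2.imwrite("pics/w1.png",f["pixels"][:,:,::-1])
T=robot.grab_frame("top");cv2.imwrite("pics/t1.png",T["pixels"][:,:,::-1])
m,ce,s=blob(f,"blue",proj(f,[522,-405,90]));print(proj(f,[522,-405,90]),ce,s,ray(f,ce,90),robot.sense()["joint_positions"])
E
```

```text
time: 1.3
position: [521.7, -404.6, 200.1]
tcp_rot: [-3.141, 0.0, 0.785]
contact_force: [-0.4, 0.6, 0.2]
gripper_width: 1.002
grip_force: 0.0
[325.47202889 194.98163843] [326.51479915 194.99735729] [ 303  170   49   50 1892] [ 522.66316476 -405.68609871] [-7.77081063e-01  3.38947006e-01  1.26708783e+00 -1.29893643e-04
  1.53552350e+00  1.00854620e-02]
```

View pics/w1.png

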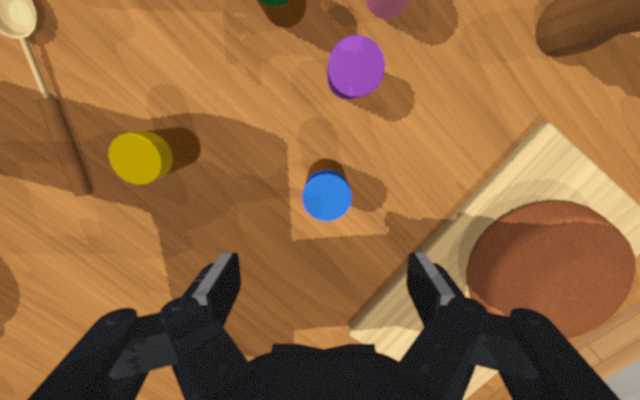

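The wrist view shows the blue lid at (326,195), within 1 mm of the estimate. Descending.

```bash
python3 -m inch '[[[0.5,-0.5,-40],0,1],[[0.5,-0.5,-80],0,1],[[0.5,-0.5,-120],0,1],[[0.5,-0.5,-145],0,1],[[0.5,-0.5,-160],0,1],[[0.5,-0.5,-160],0,1],[[0.5,-0.5,-160],0,-1],[[0.5,-0.5,-160],0,-1],[[0.5,-0.5,-160],0,-1],[[0.5,-0.5,-160],0,-1]]' 45
python3 -m inch '[[[0,0,0],0,-1],[[0,0,0],0,-1],[[0,0,0],0,-1],[[0,0,0],0,-1]]'
```

```text
time: 2.65
position: [522.9, -405.3, 41.4]
tcp_rot: [3.14, -0.0, 0.785]
contact_force: [-0.3, 0.1, 5.3]
gripper_width: 0.53
grip_force: 44.9
time: 3.15
position: [522.9, -405.3, 41.4]
tcp_rot: [3.14, 0.0, 0.785]
contact_force: [-0.9, -0.3, 6.2]
gripper_width: 0.53
grip_force: 44.9
```

```bash
python3 -m inch '[[[0,0,15],0,-1],[[0,0,45],0,-1],[[0,0,85],0,-1],[[0,0,125],0,-1],[[0,0,150],0,-1],[[0,0,150],0,-1]]'
python3 -m inch '[[[4,25,0],0,-1],[[11,75,0],0,-1],[[19,130,0],0,-1],[[28,190,0],0,-1],[[36,250,0],0,-1],[[45,310,0],0,-1],[[53,370,0],0,-1],[[61,425,0],0,-1],[[66,460,0],0,-1],[[68.5,476.5,0],0,-1]]'
python3 -m inch '[[[0,0,0],0,-1],[[0,0,0],0,-1]]'
python3 - <<'E'
from h import *
for n in("wrist","top"):
    f=robot.grab_frame(n);cv2.imwrite(f"pics/{n}2.png",f["pixels"][:,:,::-1])
E
```

```text
time: 3.9
position: [523.0, -405.3, 193.1]
tcp_rot: [3.138, -0.0, 0.785]
contact_force: [0.0, -0.7, -3.2]
gripper_width: 0.527
grip_force: 46.4
time: 5.15
position: [590.1, 74.1, 189.2]
tcp_rot: [-3.14, 0.001, 0.787]
contact_force: [-0.9, -1.0, -1.2]
gripper_width: 0.527
grip_force: 46.5
time: 5.4
position: [590.7, 70.8, 189.9]
tcp_rot: [-3.141, 0.001, 0.784]
contact_force: [0.1, -0.6, -1.7]
gripper_width: 0.527
grip_force: 46.5
```

View pics/wrist2.png

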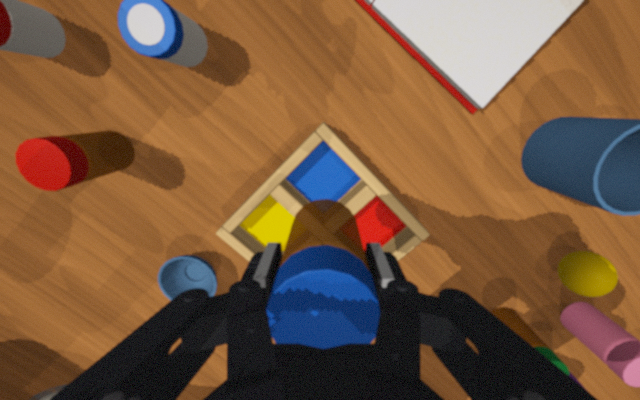

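Jar held upright, wells visible: blue (323,173), red (378,222), yellow (270,222). Lowering.

```bash
python3 -m inch '[[[0.3,0.2,-30],0,-1],[[0.3,0.2,-65],0,-1],[[0.3,0.2,-95],0,-1],[[0.3,0.2,-115],0,-1],[[0.3,0.2,-127],0,-1],[[0.3,0.2,-132],0,-1],[[0.3,0.2,-135],0,-1],[[0.3,0.2,-136],0,-1],[[0.3,0.2,-136],0,-1]]'
python3 -m inch '[[[0,0,-1],0,-1],[[0,0,-2],0,-1],[[0,0,-2],0,-1],[[0,0,-2],0,-1]]'
```

```text
time: 6.62
position: [591.5, 71.8, 54.7]
tcp_rot: [3.141, -0.0, 0.785]
contact_force: [-0.0, -0.3, -1.6]
gripper_width: 0.532
grip_force: 46.5
time: 7.12
position: [591.4, 71.8, 52.4]
tcp_rot: [3.142, -0.0, 0.785]
contact_force: [-0.3, 0.2, 1.4]
gripper_width: 0.527
grip_force: 46.5
```

```bash
python3 -m inch '[[[0,0,0],0,0.3],[[0,0,0],0,0.6],[[0,0,0],0,0.6],[[0,0,0],0,0.6],[[0,0,20],0,0.6],[[0,0,60],0,0.6],[[0,0,105],0,0.6],[[0,0,148],0,0.6],[[0,0,148],0,0.6]]'
python3 -m inch '[[[3,-40,0],0,0.6],[[8,-95,0],0,0.6],[[13,-150,0],0,0.6],[[17,-205,0],0,0.6],[[22,-260,0],0,0.6],[[25,-300,0],0,0.6],[[27,-320,0],0,0.6],[[27,-320,0],0,0.6],[[27,-320,0],0,0.6]]'
python3 - <<'E'
from h import *
f=robot.grab_frame("wrist");T=robot.grab_frame("top")
cv2.imwrite("pics/top3.png",cv2.resize(T["pixels"][120:280,150:530],None,fx=2,fy=2)[:,:,::-1])
p=proj(f,[618.5,-248.6,90]);m,ce,s=blob(f,"green",p);print(p,ce,s,ray(f,ce,90))
m,ce,s=blob(T,"blue",proj(T,[591,71,101]));print(ce,s,ray(T,ce,101))
E
```

```text
time: 8.25
position: [592.5, 71.8, 203.9]
tcp_rot: [3.138, -0.004, 0.785]
contact_force: [0.9, -0.5, -0.7]
gripper_width: 0.801
grip_force: 0.0
time: 9.38
position: [618.4, -247.0, 200.1]
tcp_rot: [-3.141, -0.0, 0.785]
contact_force: [-0.0, 0.2, 0.1]
gripper_width: 0.798
grip_force: 0.0
[326.18498047 196.01361892] [326.59004237 193.75      ] [ 303  169   49   50 1888] [ 620.28815857 -247.3277633 ]
[300.47181628 187.15866388] [289 175  24  26 479] [580.31587498  65.76105527]
```

View pics/top3.png

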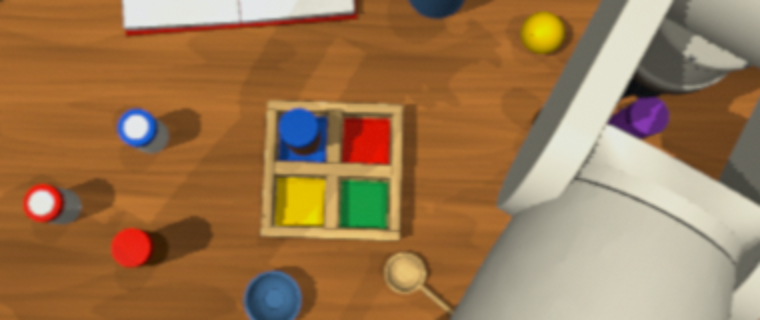

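Blue stands upright in its well, lid at about (299,183) in the full image. The wrist camera puts green at (620,-247.5).

```bash
python3 -m inch '[[[1.8,0.5,-40],0,0.6],[[1.8,0.5,-80],0,0.6],[[1.8,0.5,-120],0,0.6],[[1.8,0.5,-145],0,0.6],[[1.8,0.5,-160],0,0.6],[[1.8,0.5,-160],0,0.6],[[1.8,0.5,-160],0,-1],[[1.8,0.5,-160],0,-1],[[1.8,0.5,-160],0,-1],[[1.8,0.5,-160],0,-1]]' 45
python3 -m inch '[[[0,0,0],0,-1],[[0,0,0],0,-1],[[0,0,15],0,-1],[[0,0,45],0,-1],[[0,0,85],0,-1],[[0,0,125],0,-1],[[0,0,150],0,-1],[[0,0,150],0,-1],[[0,0,150],0,-1]]'
```

```text
time: 10.72
position: [620.7, -247.9, 41.8]
tcp_rot: [3.14, -0.001, 0.785]
contact_force: [-0.4, 1.1, 7.1]
gripper_width: 0.529
grip_force: 45.3
time: 11.85
position: [619.7, -247.5, 189.4]
tcp_rot: [-3.14, 0.0, 0.785]
contact_force: [-0.5, 0.3, -2.0]
gripper_width: 0.524
grip_force: 46.4
```

```bash
python3 -m inch '[[[-9,20,0],0,-1],[[-28,60,0],0,-1],[[-50,107,0],0,-1],[[-73,155,0],0,-1],[[-94,200,0],0,-1],[[-106,226,0],0,-1],[[-112,238.5,0],0,-1],[[-112,238.5,0],0,-1],[[-112,238.5,0],0,-1]]'
python3 -m inch '[[[0,0,-30],0,-1],[[0,0,-65],0,-1],[[0,0,-95],0,-1],[[0,0,-115],0,-1],[[0,0,-127],0,-1],[[0,0,-132],0,-1],[[0,0,-135],0,-1],[[0,0,-136],0,-1],[[0,0,-136],0,-1]]'
python3 -m inch '[[[0,0,-1],0,-1],[[0,0,-2],0,-1],[[0,0,-2],0,-1],[[0,0,-2],0,-1]]'
```

```text
time: 12.98
position: [508.4, -10.0, 189.9]
tcp_rot: [-3.141, 0.0, 0.784]
contact_force: [0.6, -0.0, -2.0]
gripper_width: 0.524
grip_force: 46.7
time: 14.1
position: [508.3, -9.2, 54.6]
tcp_rot: [3.141, -0.0, 0.785]
contact_force: [0.3, 1.0, -2.5]
gripper_width: 0.53
grip_force: 46.7
time: 14.6
position: [508.3, -9.2, 52.8]
tcp_rot: [3.141, -0.0, 0.785]
contact_force: [-1.4, 0.1, 6.3]
gripper_width: 0.529
grip_force: 47.1
```

Seated. Release, and on to yellow (427.5,-261).

```bash
python3 -m inch '[[[0,0,0],0,0.3],[[0,0,0],0,0.6],[[0,0,0],0,0.6],[[0,0,0],0,0.6],[[0,0,20],0,0.6],[[0,0,60],0,0.6],[[0,0,105],0,0.6],[[0,0,148],0,0.6],[[0,0,148],0,0.6]]'
python3 -m inch '[[[-10,-35,0],0,1],[[-26,-80,0],0,1],[[-42,-130,0],0,1],[[-58,-180,0],0,1],[[-72,-225,0],0,1],[[-80.5,-251,0],0,1],[[-80.5,-251,0],0,1],[[-80.5,-251,0],0,1],[[-80.5,-251,0],0,1]]'
python3 - <<'E'
from h import *
f=robot.grab_frame("wrist");T=robot.grab_frame("top")
cv2.imwrite("pics/w4.png",f["pixels"][:,:,::-1]);cv2.imwrite("pics/top4.png",cv2.resize(T["pixels"][120:280,150:530],None,fx=2,fy=2)[:,:,::-1])
p=proj(f,[427.5,-261,90]);m,ce,s=blob(f,"yellow",p);print(p,ce,s,ray(f,ce,90))
E
```

```text
time: 15.72
position: [509.3, -9.4, 203.5]
tcp_rot: [3.137, -0.003, 0.785]
contact_force: [-0.8, 0.1, -0.2]
gripper_width: 0.804
grip_force: 0.0
time: 16.85
position: [427.9, -259.4, 200.1]
tcp_rot: [-3.141, -0.0, 0.786]
contact_force: [0.6, 0.5, 0.1]
gripper_width: 0.999
grip_force: 0.0
[325.80204337 196.39364183] [325.52482916 195.05922551] [ 300  168   52   54 2195] [ 428.22271917 -259.91458542]
```

View pics/w4.png

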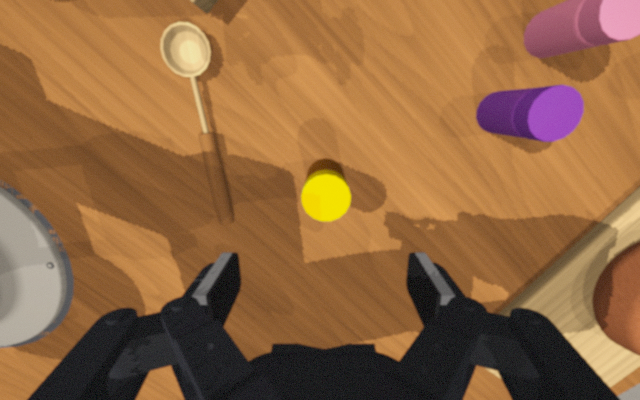

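View pics/top4.png

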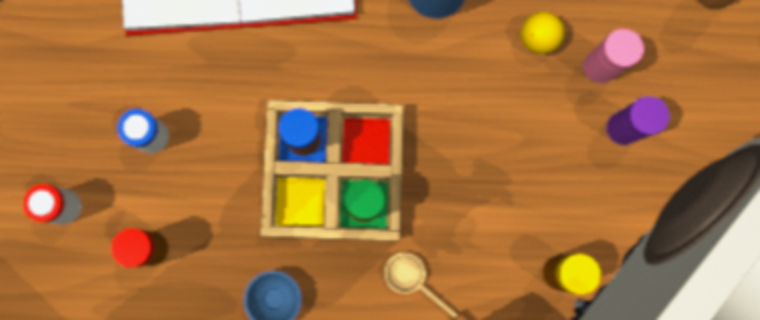

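Yellow's lid is at (326,195), centred between the fingers. Green stands in its well.

```bash
python3 -m inch '[[[0.5,0.5,-40],0,1],[[0.5,0.5,-80],0,1],[[0.5,0.5,-120],0,1],[[0.5,0.5,-145],0,1],[[0.5,0.5,-160],0,1],[[0.5,0.5,-160],0,1],[[0.5,0.5,-160],0,-1],[[0.5,0.5,-160],0,-1],[[0.5,0.5,-160],0,-1],[[0.5,0.5,-160],0,-1]]' 45
python3 -m inch '[[[0,0,0],0,-1],[[0,0,0],0,-1],[[0,0,15],0,-1],[[0,0,45],0,-1],[[0,0,85],0,-1],[[0,0,125],0,-1],[[0,0,150],0,-1],[[0,0,150],0,-1],[[0,0,150],0,-1]]'
```

```text
time: 18.2
position: [428.5, -260.1, 41.2]
tcp_rot: [3.14, -0.0, 0.785]
contact_force: [-1.1, 0.1, 7.5]
gripper_width: 0.527
grip_force: 44.7
time: 19.32
position: [427.8, -259.5, 189.9]
tcp_rot: [-3.141, 0.0, 0.785]
contact_force: [0.7, 0.3, -1.2]
gripper_width: 0.527
grip_force: 46.3
```

```bash
python3 -m inch '[[[7,28,0],0,-1],[[19,78,0],0,-1],[[32,132,0],0,-1],[[46,188,0],0,-1],[[59,243,0],0,-1],[[71,292,0],0,-1],[[79,322,0],0,-1],[[81,332,0],0,-1],[[81,332,0],0,-1],[[81,332,0],0,-1]]'
python3 -m inch '[[[0,0,-30],0,-1],[[0,0,-65],0,-1],[[0,0,-95],0,-1],[[0,0,-115],0,-1],[[0,0,-127],0,-1],[[0,0,-132],0,-1],[[0,0,-135],0,-1],[[0,0,-136],0,-1],[[0,0,-136],0,-1]]'
python3 -m inch '[[[0,0,-1],0,-1],[[0,0,-2],0,-1],[[0,0,-2],0,-1],[[0,0,-2],0,-1]]'
```

```text
time: 20.58
position: [508.9, 71.3, 190.0]
tcp_rot: [-3.141, 0.001, 0.784]
contact_force: [-0.1, 0.2, -1.2]
gripper_width: 0.526
grip_force: 46.3
time: 21.7
position: [509.3, 72.3, 54.7]
tcp_rot: [3.141, -0.0, 0.785]
contact_force: [-0.2, -0.9, -1.9]
gripper_width: 0.525
grip_force: 46.3
time: 22.2
position: [509.1, 72.3, 52.3]
tcp_rot: [-3.142, -0.0, 0.785]
contact_force: [0.0, 0.2, -1.2]
gripper_width: 0.529
grip_force: 46.4
```

```bash
python3 -m inch '[[[0,0,-1],0,-1],[[0,0,-1],0,-1],[[0,0,-1],0,-1]]'
python3 -m inch '[[[0,0,0],0,0.3],[[0,0,0],0,0.6],[[0,0,0],0,0.6],[[0,0,0],0,0.6],[[0,0,20],0,0.6],[[0,0,60],0,0.6],[[0,0,105],0,0.6],[[0,0,149],0,0.6],[[0,0,149],0,0.6]]'
python3 -m inch '[[[-10,30,0],0,1],[[-24,70,0],0,1],[[-40,115,0],0,1],[[-54,155,0],0,1],[[-63,182,0],0,1],[[-65.5,189,0],0,1],[[-65.5,189,0],0,1],[[-65.5,189,0],0,1],[[-65.5,189,0],0,1]]'
python3 - <<'E'
from h import *
f=robot.grab_frame("wrist")
cv2.imwrite("pics/w5.png",f["pixels"][:,:,::-1])
p=proj(f,[443.5,261.5,90]);m,ce,s=blob(f,"red",p);print(p,ce,s,ray(f,ce,90))
E
```

```text
time: 22.58
position: [509.4, 72.3, 52.2]
tcp_rot: [3.141, -0.001, 0.785]
contact_force: [-5.9, -0.0, 13.7]
gripper_width: 0.526
grip_force: 47.3
time: 23.7
position: [510.3, 72.3, 203.5]
tcp_rot: [3.138, -0.004, 0.785]
contact_force: [-0.3, -0.3, -0.2]
gripper_width: 0.797
grip_force: 0.0
time: 24.82
position: [443.9, 260.6, 200.2]
tcp_rot: [-3.142, 0.0, 0.783]
contact_force: [0.5, -0.2, -0.6]
gripper_width: 0.995
grip_force: 0.0
[323.72541834 194.50782146] [322.03328133 192.44357774] [ 298  167   49   51 1923] [443.80611159 263.98418732]
```

View pics/w5.png

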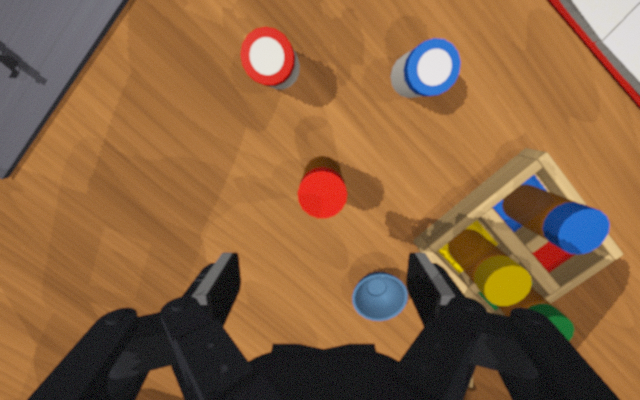

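The plain red lid is at (322,192); the tubs at (268,56) and (434,68) are clear of the fingers, and the other three jars are upright in their wells.

```bash
python3 -m inch '[[[0.2,2.2,-40],0,1],[[0.2,2.2,-80],0,1],[[0.2,2.2,-120],0,1],[[0.2,2.2,-145],0,1],[[0.2,2.2,-160],0,1],[[0.2,2.2,-160],0,1],[[0.2,2.2,-160],0,-1],[[0.2,2.2,-160],0,-1],[[0.2,2.2,-160],0,-1],[[0.2,2.2,-160],0,-1]]' 45
python3 -m inch '[[[0,0,0],0,-1],[[0,0,0],0,-1],[[0,0,15],0,-1],[[0,0,45],0,-1],[[0,0,85],0,-1],[[0,0,125],0,-1],[[0,0,150],0,-1],[[0,0,150],0,-1],[[0,0,150],0,-1]]'
```

```text
time: 26.12
position: [444.3, 263.7, 41.3]
tcp_rot: [3.141, -0.002, 0.785]
contact_force: [-1.2, -1.8, 6.3]
gripper_width: 0.528
grip_force: 45.0
time: 27.25
position: [443.4, 263.4, 189.7]
tcp_rot: [-3.141, 0.001, 0.785]
contact_force: [-0.5, -0.3, -1.9]
gripper_width: 0.525
grip_force: 46.3
```

```bash
python3 -m inch '[[[12,-22,0],0,-1],[[34,-63,0],0,-1],[[58,-108,0],0,-1],[[82,-153,0],0,-1],[[106,-198,0],0,-1],[[128,-240,0],0,-1],[[142,-266,0],0,-1],[[146.5,-274,0],0,-1],[[146.5,-274,0],0,-1],[[146.5,-274,0],0,-1]]'
python3 -m inch '[[[0,0,-30],0,-1],[[0,0,-65],0,-1],[[0,0,-95],0,-1],[[0,0,-115],0,-1],[[0,0,-127],0,-1],[[0,0,-132],0,-1],[[0,0,-135],0,-1],[[0,0,-136],0,-1],[[0,0,-136],0,-1]]'
python3 -m inch '[[[0,0,-1],0,-1],[[0,0,-2],0,-1],[[0,0,-2.5],0,-1],[[0,0,-2.5],0,-1]]'
```

```text
time: 28.5
position: [589.9, -9.5, 190.0]
tcp_rot: [-3.141, 0.0, 0.785]
contact_force: [0.2, -0.3, -0.8]
gripper_width: 0.529
grip_force: 46.5
time: 29.62
position: [590.5, -10.6, 54.7]
tcp_rot: [3.141, -0.0, 0.784]
contact_force: [1.4, 0.1, -0.5]
gripper_width: 0.528
grip_force: 46.5
time: 30.12
position: [590.4, -10.5, 52.3]
tcp_rot: [3.141, -0.0, 0.785]
contact_force: [-1.7, -0.1, 6.0]
gripper_width: 0.529
grip_force: 47.3
```

Seated. Release, retreat up and back, and check.

```bash
python3 -m inch '[[[0,0,0],0,0.3],[[0,0,0],0,0.6],[[0,0,0],0,0.6],[[0,0,0],0,0.6],[[0,0,20],0,0.6],[[0,0,60],0,0.6],[[0,0,105],0,0.6],[[0,0,149],0,0.6],[[0,0,149],0,0.6]]'
python3 -m inch '[[[-20,-40,20],0,1],[[-40,-80,40],0,1],[[-60,-130,50],0,1],[[-80,-180,60],0,1],[[-100,-230,60],0,1],[[-120,-280,60],0,1],[[-140,-330,60],0,1],[[-140,-330,60],0,1],[[-140,-330,60],0,1]]'
python3 - <<'E'
from h import *
T=robot.grab_frame("top");S=robot.grab_frame("scene")
a=cv2.resize(T["pixels"][130:280,150:370],None,fx=3,fy=2.0);b=cv2.resize(S["pixels"][130:270,270:520],(660,300))
cv2.imwrite("pics/fin.png",np.vstack([a,b])[:,:,::-1])
for c,X in dict(red=(590.3,-11),yellow=(509,72.5),green=(508,-9.7),blue=(591,71.3)).items():
    u=proj(T,[*X,101]).round().astype(int); m=np.zeros((400,640),np.uint8); cv2.circle(m,tuple(int(i) for i in u),14,1,-1)
    # lid top found as circle (radius ~10 px)
    g=cv2.resize(T["pixels"][u[1]-20:u[1]+20,u[0]-20:u[0]+20].max(2),None,fx=4,fy=4,interpolation=cv2.INTER_CUBIC)
    h=cv2.HoughCircles(cv2.medianBlur(g,5),cv2.HOUGH_GRADIENT,1,200,param1=60,param2=8,minRadius=36,maxRadius=44)
    if h is not None: print(c,X,ray(T,h[0,0,:2]/4-.4+u-20,101).round(1),h[0,0,2])
for n,uv in(("tubr",(173,222)),("tubb",(219,184))):
    g=T["pixels"][uv[1]-7:uv[1]+8,uv[0]-7:uv[0]+8].min(2)>170; y,x=np.where(g); print(n,ray(T,(x.mean()+uv[0]-7,y.mean()+uv[1]-7),70).round(1))
E
```

```text
time: 31.25
position: [591.5, -10.6, 204.4]
tcp_rot: [3.137, -0.003, 0.785]
contact_force: [0.4, -0.1, -0.8]
gripper_width: 0.799
grip_force: 0.0
time: 32.38
position: [450.2, -340.3, 260.0]
tcp_rot: [-3.14, -0.0, 0.784]
contact_force: [-0.8, -1.0, 0.0]
gripper_width: 0.997
grip_force: 0.0
red (590.3, -11) [589.9 -10.3] 40.0
yellow (509, 72.5) [508.8  71.8] 40.0
green (508, -9.7) [507.6  -9.5] 38.6
blue (591, 71.3) [590.8  69.7] 40.0
tubr [494.4 379. ]
tubb [590.3 271.4]
```

View pics/fin.png

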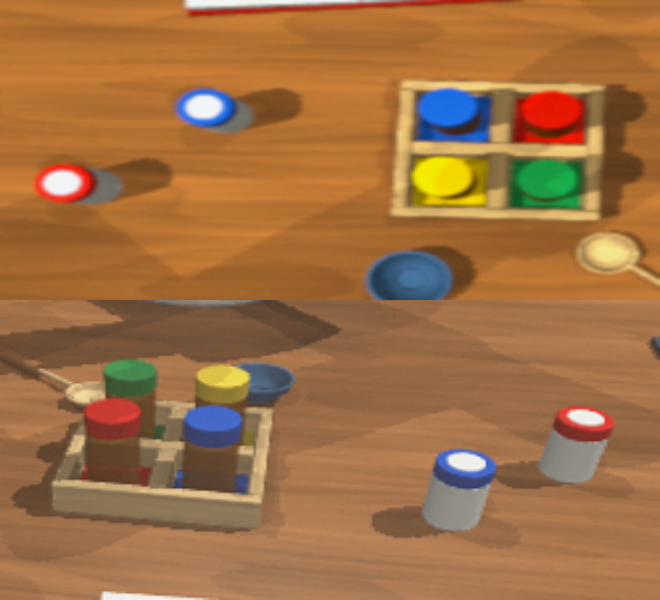

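All four jars stand upright within 2 mm of their liners' centres, and the tubs are untouched at about (171,222) and (218,184) in the full image. Handing in.

```bash
python3 -c "
from workcell import robot
print(robot.job_done())"
```

```text
the job is handed in; nothing more can be done
None
```

The job is handed in: the last pictures showed all four jars upright in their matching wells, within about 2 mm of centre, and both vitamin tubs still standing in place; no verdict came back.

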